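# Screw the filler plug into the gearbox without cross-threading it

### The arm

A 6-joint arm with a two-finger parallel gripper is mounted at the origin on the work surface; the furniture and walls round the work are solid. World frame = base frame: x ahead of the robot, y to its left, z up, the work surface at z = 0. Lengths are in m, angles in degrees, forces in N, time in s.
With the tool pointing down it reaches from about 0.375 to 0.9 m from the base axis. Payload 3.1 kg.
Tool frame: the origin (TCP) lies between the finger pads; the fingertips stand 22 mm ahead of it and the grasp point (between the pads) lies 3 mm ahead of it; y points along the fingers, x is the direction in which the jaws open and shut, and the axes are right-handed (so a half turn about y gives the same grasp; the last joint's range is limited). The gripper opens to 87 mm and grips with 3 to 60 N. Pads are 19 mm wide; open, the fingers measure 117 mm over their backs; the gripper's body (75 mm by 190 mm) begins 51 mm behind the grasp point.
Start: joints at [-85.056, 30.224, 82.088, -0, 67.689, -10.227], TCP at [0.164, -0.603, 0.245] pointing down, gripper open.
Joint ranges: [-176.69, 176.69], [-43.24, 126.21], [12.49, 139.97], [-82, 262], [0, 151.66], [-163.58, 163.58]. Speed limits (degrees/s): [159.86, 159.86, 180, 180, 180, 180].

### API

Orientations are given as a 3x3 rotation matrix whose columns are the frame's x, y, z axes.
In Python, from rig import bot, imaging, workorder gives the robot as it stands. The module is installed in compiled form; this text tells all that it offers.
- The arm moves only by the tool drive_tool, never from a script. Its argument "commands" is a list of rows, each an object of numbers: "dx", "dy", "dz": the shift along the tool's x, y, z normalised to -1 to 1, where 1 is 4 cm; "wx", "wy", "wz": the turn, a rotation vector about the tool's x, y, z normalised to -1 to 1, where 1 is pi/2 rad; "grip": the finger opening in mm, from 0 to 87. In form: [{"dx": .., "dy": .., "dz": .., "wx": .., "wy": .., "wz": .., "grip": ..}, ...]. A call has 1 to 8 rows; each row shifts and turns the commanded pose from where the row before left it, along the tool's axes as they then stand; what a row does not reach is not made up. A row lasts 1/8 s, in which the tool goes at most 62.5 mm and 10.7 degrees, less where a joint would pass 70% of its speed; a pose out of reach is approached as far as the arm can. A call with a number of a shift or a turn outside -1 to 1 is refused whole. A call with a gripper value outside its range is refused whole. The fingers move at their own pace and stop on an object; the grip force is fixed at half the most. Time passes only in rows, so rows that do not move let the fingers close. It gives the time, the measured TCP pose, the force and the opening at its end, in the units of the state.
- bot.read_state(): the state, without advancing time (a new reading comes with each control period).
- imaging.capture(name): name is "scene" or "top" or "wrist"; returns (picture, depth): 400x640x3 uint8, red, green, blue; 400x640 float32, m along the optical axis (not along the pixel's ray), 0 where there is no reading.
- imaging.get_calibration(name): a dict with "mtx" (3x3 intrinsics, pixels), "dist" ([k1, k2, p1, p2, k3] as OpenCV has them; the pictures are not rectified), "world_to_cam" (4x4, takes a point from world to camera coordinates). Camera axes: x right, y down, z forward; pixel columns grow to the right and rows downward; lengths in m; the calibration is good to about 2 mm. A picture is of the moment at which its call begins: read the wrist's pose just before it. get_calibration takes no time and is no camera call; for the wrist camera it gives the pose at the moment of the call.
- workorder.hand_in(): hands the job in, once; it reports no verdict.
The state is a dict: "time_s": time; "joint_positions": joint angles; "qvel": joint speeds; "tau": joint torques, N m; "position": TCP position; "tcp_rot": TCP orientation; "force": force on the tool from outside, world axes, zero at the start; "moment": the same for the moment, N m; "opening": opening from 0.0 (shut) to 1.0 (fully open).
Only numpy, scipy, OpenCV 4.12 (cv2) and the standard library are available. Lean on these libraries where they do the work, as an engineer would, in place of code of your own. Each camera call takes 0.05 s, during which the arm holds its last target. There are 200 camera calls.

### The job

Screw the steel filler plug with the red wing grip into the filler neck of the blue gearbox: set it upright in the neck, turn it gently backward (anticlockwise seen from above) until you feel it drop into the thread start, then drive it forward (clockwise) until its flange sits fully home on the neck, and let go of it. Never force it or cross-thread it, and leave the oil can, the tape roll and the small tin alone.

Things in the scene. Friction and masses are not known exactly. Their poses are not given: they have to be found in the camera images.
- plug: Loose steel plug, 0.2-0.3 kg, 69 mm tall, on its nose. Origin: centre of the nose's underside, z up. Shank 28 mm wide (end chamfered to 22) to z = 34 mm; flange 57 mm wide, z 34-39; red wing grip z 39-69, 44 mm long in x, 12 thick in y, gripped across its thickness. Two thread lugs at +x and -x, out to 22 mm from the axis, 10.5 wide, 5 thick, sloped, lowest corner at z = 7. Same after a half turn.
- flange (a point): Point on the plug's axis in the underside of its flange, 34 mm above the plug's origin; axes as the plug's. Heights of this point over the neck's rim: about 17 mm with the lugs on the first thread (20 on a stop), 4 to 7 mm when dropped into the thread start (a drop of about 10 mm), 0 when home.
- gearbox: Blue gearbox, fixed to the bench, 132 x 108 mm and 52 mm tall; a round dark steel filler neck, 62 mm in diameter, stands up at its middle to 92 mm. Origin: under its middle on the bench, z up. Two yellow ribs on the neck's outside mark its +x and -x sides. Plug and neck are damaged by more than 40 N between them; a light push of 3 to 8 N is enough to find the thread.
- neck_rim (a point): Centre of the neck's mouth (49 mm wide), 92 mm above the gearbox's origin, axes as the gearbox's. A thread bush inside is clocked differently each time, unmeasured: set in with the wing along the gearbox's x axis (either way round), the lugs always stand on the first thread, and the plug must be turned 15 to 95 degrees backward (anticlockwise from above) until it drops.
- thread_top (a point): On the neck's axis, 10 mm below the rim: the flat top of the first thread, a steel ring with a 31 mm hole for the nose and two notches 13 mm wide, half a turn apart, that let the lugs drop. Turned forward from rest the lugs run into stops 3 mm tall. A wall stops the dropped plug from going back more than about 10 degrees further.
- thread_end (a point): On the neck's axis, 27 mm below the rim: the lower end of the thread. From the notch the plug drives home in 60 to 75 degrees clockwise, sinking 0.081 mm per degree with 2 mm of vertical play, till the flange lies on the rim and pushes back. That is enough: some 10 to 20 degrees later the lugs meet a hard stop, where the force climbs fast.
- oil_can: Bystander: grey oil can with a yellow spout, 73 x 120 x 207 mm, origin under its middle.
- tape_roll: Bystander: black tape roll, 113 mm wide, 48 mm tall, origin under its middle.
- tin_1: Bystander: low round lidded tin, 68 mm wide, 42 mm tall, origin under its middle.
Not all that is in view belongs to the job. What is shaped like the plug but brown or purple is not meant.

How it is judged:
By the outcome, as a careful person would: the job done as asked, in the order asked, and still so for the second after the job is handed in, with the robot touching nothing.
It also fails if it takes over 59 s, if anything falls off the work surface, if the arm or the gripper's body presses on something with over 40 N, if the wrist force passes 120 N, or if a joint passes its speed limit or range.

## Working session

There is one attempt and no reset: what is moved stays moved. The work goes in short steps, Python scripts to look and compute and a tool call to move; the robot and the scene stay as the last step left them, time stands still between calls to the robot, and variables do not carry over. Pictures are saved under pics/ and viewed, on a budget of 10 in all, crops included, one or two more only if the job needs it, and the job is handed in when it is done.

Besides the shell and the picture viewer there is one more tool, called after ">>>" in YAML: its name, and indented under it one key for each argument. drive_tool: Moves the arm, as the interface text tells. Its arguments: {"type":"object","properties":{"commands":{"type":"array"}},"required":["commands"]}

```bash
mkdir -p pics
cat > h.py <<'E'
import numpy as np, cv2
from rig import bot, imaging, workorder
np.set_printoptions(precision=4,suppress=True)
def cap(n):
    c=imaging.get_calibration(n); p,d=imaging.capture(n); return p,d,c
def ray(c,uv):
    K=np.array(c['mtx']);T=np.array(c['world_to_cam'])
    n=cv2.undistortPoints(np.array(uv,float).reshape(-1,1,2),K,np.array(c['dist'])).reshape(-1,2)
    R=T[:3,:3];o=-R.T@T[:3,3]
    return o,np.c_[n,np.ones(len(n))]@R
def onplane(c,uv,z):
    o,d=ray(c,uv); return o+d*((z-o[2])/d[:,2])[:,None]
def save(n,p): cv2.imwrite('pics/'+n+'.png',cv2.cvtColor(p,cv2.COLOR_RGB2BGR))
E
python3 - <<'E'
from h import *
P={}
for n in('scene','top'):
    p,d,c=cap(n); save(n,p); np.savez('pics/'+n,p=p,d=d); print(n,c)
s=bot.read_state();print(s)
E
```

```text
scene {'mtx': array([[490.6968,   0.    , 314.9335],
       [  0.    , 490.6968, 205.542 ],
       [  0.    ,   0.    ,   1.    ]]), 'dist': array([-0.0502,  0.    ,  0.    ,  0.    ,  0.    ]), 'world_to_cam': array([[-0.195 , -0.9808,  0.0035, -0.0329],
       [-0.6792,  0.1324, -0.7219,  0.4171],
       [ 0.7076, -0.1432, -0.692 ,  1.0239],
       [ 0.    ,  0.    ,  0.    ,  1.    ]])}
top {'mtx': array([[438.5247,   0.    , 321.2646],
       [  0.    , 438.5247, 198.1591],
       [  0.    ,   0.    ,   1.    ]]), 'dist': array([-0.0345,  0.    ,  0.    ,  0.    ,  0.    ]), 'world_to_cam': array([[-0.0168, -0.9998, -0.0106, -0.1155],
       [-0.9931,  0.0179, -0.116 ,  0.5092],
       [ 0.1162,  0.0086, -0.9932,  1.5129],
       [ 0.    ,  0.    ,  0.    ,  1.    ]])}
{'time_s': 0.1, 'joint_positions': array([-85.0551,  30.2736,  82.1489,  -0.0008,  67.6901, -10.2259]), 'qvel': array([ 0.0671, -0.0828, -0.0722, -0.1021,  0.0393, -0.0285]), 'tau': array([ -0.0004, -44.0987, -17.715 ,   0.0636,   0.0534,  -0.    ]), 'position': array([ 0.1635, -0.6026,  0.2437]), 'tcp_rot': array([[ 0.2617, -0.0002,  0.9651],
       [-0.9651,  0.002 ,  0.2617],
       [-0.0019, -1.    ,  0.0003]]), 'force': array([ 0.5396,  0.0619, -0.1805]), 'moment': array([-0.0199,  0.0465, -0.0252]), 'opening': 1.0005768636721617}
```

View pics/top.png

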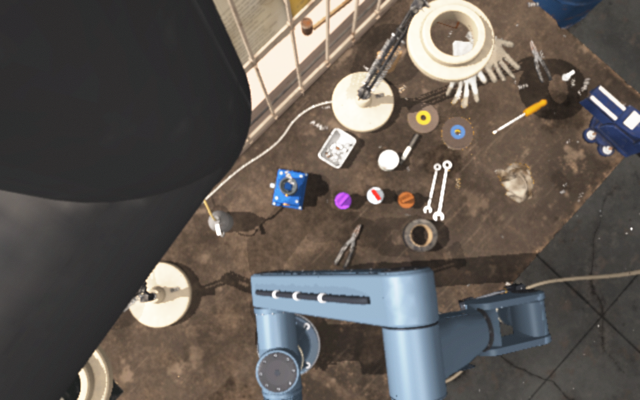

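View pics/scene.png

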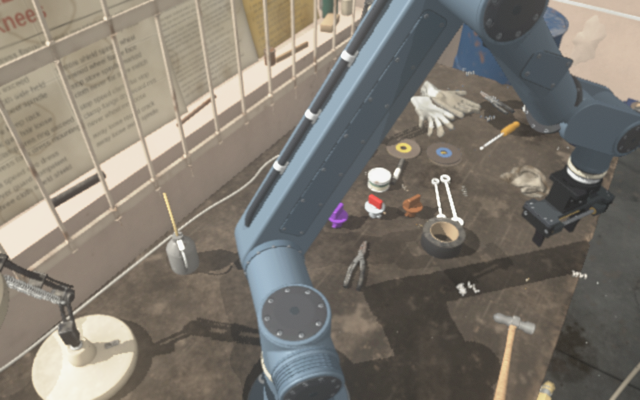

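The top view shows three plug-shaped things: a red-winged one at (375,195), a purple one at (343,200) and a brown one at (406,199). I choose the red one at (375,195). The gearbox is at (290,188), the tin at (388,160), the tape at (420,235) and the can at (218,220). I'll check the choice in a close crop.

Run:
```python
from h import *
p=np.load('pics/top.npz')['p'];d=np.load('pics/top.npz')['d']
save('crop1',cv2.resize(p[150:240,260:430],None,fx=4.5,fy=4.5,interpolation=cv2.INTER_CUBIC))
c=imaging.get_calibration('top')
h=cv2.cvtColor(p,cv2.COLOR_RGB2HSV)
def m(lo,hi,win):
    k=cv2.inRange(h,lo,hi);z=np.zeros_like(k);a,b,e,f=win;z[b:f,a:e]=k[b:f,a:e];y,x=np.nonzero(z);return np.c_[x,y],z
r=m((0,150,90),(6,255,255),(360,180,392,212))[0]; r2=m((174,150,90),(180,255,255),(360,180,392,212))[0]
q=np.vstack([r,r2]);print(len(q),q.mean(0),onplane(c,q.mean(0),.069))
w=onplane(c,q,.069)[:,:2];_,_,v=np.linalg.svd(w-w.mean(0));print(v)
b=m((100,150,60),(125,255,255),(260,160,320,215))[0]
print(len(b),b.mean(0),onplane(c,b.mean(0),.052),cv2.minAreaRect(onplane(c,b,.052)[:,:2].astype(np.float32)*1000))
print(d[185,290],d[196,375])
```

```text
31 [375.7419 194.4194] [[ 0.512  -0.3114  0.069 ]]
[[-0.8202 -0.5721]
 [ 0.5721 -0.8202]]
602 [290.8488 190.0083] [[ 0.5348 -0.0193  0.052 ]] ((539.9185180664062, -14.905006408691406), (103.47850036621094, 127.01007080078125), 80.2250747680664)
1.528925 1.5055047
```

View pics/crop1.png

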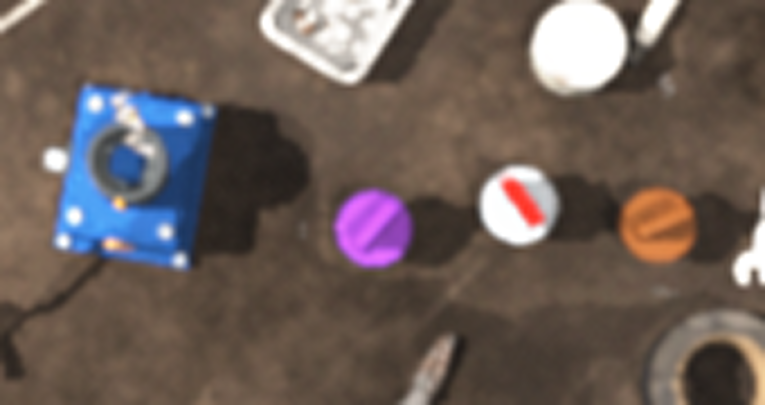

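The crop confirms it: the steel flange with the red wing is at crop (518,203), and the purple and brown ones are decoys. The gearbox neck is at (127,162), with an orange rib below it at (120,202). Its long side runs at about -10° yaw. I'm moving above the plug.

>>> drive_tool:
  commands:
    - {"dz":0.94,"dx":-0.43,"grip":45}
    - {"dz":0.94,"dx":-0.43,"grip":45}
    - {"dz":0.94,"dx":-0.43,"grip":45}
    - {"dz":0.94,"dx":-0.43,"grip":45}
    - {"dz":0.94,"dx":-0.43,"grip":45}
    - {"dz":0.94,"dx":-0.43,"grip":45}
    - {"dz":0.94,"dx":-0.43,"grip":45}
    - {"dz":0.94,"dx":-0.43,"grip":45}

```text
schema error: expected keys dx, dy, dz, wx, wy, wz, grip
```

>>> drive_tool:
  commands:
    - {"dz":0.94,"dx":-0.43,"grip":45}
    - {"dz":0.94,"dx":-0.43,"grip":45}
    - {"dz":0.94,"dx":-0.43,"grip":45}
    - {"wy":-0.1,"grip":45}
    - {"wy":-0.1,"grip":45}
    - {"wy":-0.1,"grip":45}
    - {"grip":45}

```text
schema error: expected keys dx, dy, dz, wx, wy, wz, grip
```

Run:
```python
from h import *
s=bot.read_state();print(s['time_s'],s['position'],s['tcp_rot'],s['joint_positions'],s['opening'])
p,d,c=cap('wrist');save('w1',p);np.savez('pics/w1',p=p,d=d);T=c['world_to_cam'];print(-T[:3,:3].T@T[:3,3],T[:3,:3],c['mtx'])
```

```text
0.1 [ 0.1635 -0.6026  0.2437] [[ 0.2617 -0.0002  0.9651]
 [-0.9651  0.002   0.2617]
 [-0.0019 -1.      0.0003]] [-85.0551  30.2736  82.1489  -0.0008  67.6901 -10.2259] 1.0005768636721617
[ 0.2401 -0.5832  0.3831] [[ 0.2612 -0.9653 -0.002 ]
 [-0.9255 -0.2511  0.2834]
 [-0.2741 -0.0722 -0.959 ]] [[301.7316   0.     320.7059]
 [  0.     301.7316 199.4176]
 [  0.       0.       1.    ]]
```

View pics/w1.png

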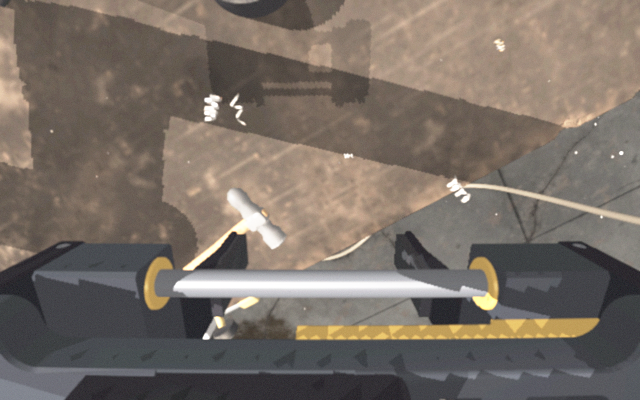

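The move was refused because every key must be present, so this wrist view is still from the start pose: bench, hammer at (255,215), fingers at the bottom. The camera sits about 79 mm along tool +z. I'll retry with all the keys.

>>> drive_tool:
  commands:
    - {"dx":-0.43,"dy":0,"dz":0.94,"wx":0,"wy":0,"wz":0,"grip":45}
    - {"dx":-0.43,"dy":0,"dz":0.94,"wx":0,"wy":0,"wz":0,"grip":45}
    - {"dx":-0.43,"dy":0,"dz":0.94,"wx":0,"wy":0,"wz":0,"grip":45}
    - {"dx":-0.43,"dy":0,"dz":0.94,"wx":0,"wy":0,"wz":0,"grip":45}
    - {"dx":-0.43,"dy":0,"dz":0.94,"wx":0,"wy":0,"wz":0,"grip":45}
    - {"dx":-0.43,"dy":0,"dz":0.94,"wx":0,"wy":0,"wz":0,"grip":45}
    - {"dx":-0.43,"dy":0,"dz":0.94,"wx":0,"wy":0,"wz":0,"grip":45}
    - {"dx":-0.43,"dy":0,"dz":0.94,"wx":0,"wy":0,"wz":0,"grip":45}

```text
time_s: 1.15
position: [0.4187, -0.3906, 0.2443]
tcp_rot: [[0.262, -0.0, 0.965], [-0.965, 0.0, 0.262], [-0.0, -1.0, -0.0]]
force: [0.8, -0.3, 0.2]
opening: 0.518
```

>>> drive_tool:
  commands:
    - {"dx":-0.43,"dy":0,"dz":0.94,"wx":0,"wy":0,"wz":0,"grip":45}
    - {"dx":-0.43,"dy":0,"dz":0.94,"wx":0,"wy":0,"wz":0,"grip":45}
    - {"dx":0,"dy":0,"dz":0,"wx":0,"wy":-0.1,"wz":0,"grip":45}
    - {"dx":0,"dy":0,"dz":0,"wx":0,"wy":-0.1,"wz":0,"grip":45}
    - {"dx":0,"dy":0,"dz":0,"wx":0,"wy":-0.1,"wz":0,"grip":45}
    - {"dx":0,"dy":0,"dz":0,"wx":0,"wy":0,"wz":0,"grip":45}
    - {"dx":0,"dy":0,"dz":0,"wx":0,"wy":0,"wz":0,"grip":45}

```text
time_s: 2.02
position: [0.4814, -0.3387, 0.2444]
tcp_rot: [[0.67, -0.0, 0.743], [-0.743, 0.0, 0.67], [-0.0, -1.0, 0.0]]
force: [0.9, 0.7, -0.1]
opening: 0.517
```

Run:
```python
from h import *
s=bot.read_state();print(s['time_s'],s['position'],s['tcp_rot'],s['joint_positions'],s['opening'])
p,d,c=cap('wrist');save('w2',p);np.savez('pics/w2',p=p,d=d,**c)
```

```text
2.025 [ 0.4814 -0.3387  0.2444] [[ 0.6696 -0.0002  0.7427]
 [-0.7427  0.0003  0.6696]
 [-0.0004 -1.      0.    ]] [-46.0013  27.4214  87.4551   0.0025  65.1448   1.9579] 0.5165527233277855
```

View pics/w2.png

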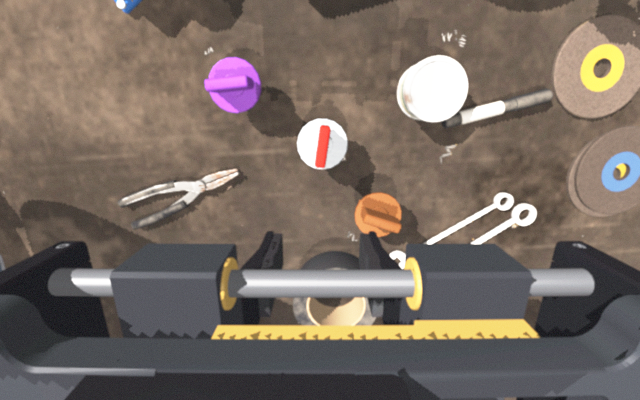

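The wrist view shows the red wing at (323,146) on its steel flange, purple at (232,85), brown at (380,215) and the tin at (433,88). I'm measuring the wing and flange.

```bash
cat >> h.py <<'E'
def wing(p,c,win,ztop=.069):
    h=cv2.cvtColor(p,cv2.COLOR_RGB2HSV);k=cv2.inRange(h,(0,150,150),(5,255,255))|cv2.inRange(h,(174,150,150),(180,255,255))
    z=np.zeros_like(k);a,b,e,f=win;z[b:f,a:e]=k[b:f,a:e];y,x=np.nonzero(z)
    w=onplane(c,np.c_[x,y],ztop)[:,:2]
    r=cv2.minAreaRect((w*1000).astype(np.float32));_,_,v=np.linalg.svd(w-w.mean(0),full_matrices=False)
    print('wing n',len(w),'mean',w.mean(0),'rect',r,'yaw',np.degrees(np.arctan2(v[0,1],v[0,0])))
    return w
E
python3 - <<'E'
from h import *
z=np.load('pics/w2.npz');p=z['p'];d=z['d'];c=z
wing(p,c,(295,115,350,175))
h=cv2.cvtColor(p,cv2.COLOR_RGB2HSV)
k=np.zeros(p.shape[:2],np.uint8);k[112:175,292:354]=255
k&=((h[...,2]>120)&((h[...,1]<40)|(h[...,1]>150))).astype(np.uint8)*255
cs,_=cv2.findContours(k,cv2.RETR_EXTERNAL,cv2.CHAIN_APPROX_NONE);q=max(cs,key=cv2.contourArea).reshape(-1,2)
w=onplane(c,cv2.convexHull(q).reshape(-1,2),.039)[:,:2]
print('flange',cv2.minEnclosingCircle((w*1000).astype(np.float32)),cv2.fitEllipse((onplane(c,q,.039)[:,:2]*1000).astype(np.float32)))
# depth check on wing
T=c['world_to_cam']
for u,v in((323,146),(310,140),(333,150)):
    o,r=ray(c,(u,v));print(o+r[0]*d[v,u])
E
```

```text
wing n 368 mean [ 0.5152 -0.3124] rect ((514.9768676757812, -312.60247802734375), (42.14011001586914, 9.513070106506348), 33.67436218261719) yaw -146.27371485142407
flange ((514.150146484375, -313.53521728515625), 30.090038299560547) ((514.0418701171875, -312.6677551269531), (57.5274543762207, 57.74201202392578), 58.762264251708984)
[ 0.5157 -0.3127  0.0695]
[ 0.5085 -0.2998  0.0389]
[ 0.5176 -0.3267  0.0385]
```

>>> drive_tool:
  commands:
    - {"dx":0,"dy":0,"dz":0,"wx":0,"wy":0.092,"wz":0,"grip":45}
    - {"dx":-0.04,"dy":0,"dz":0.53,"wx":0,"wy":0,"wz":0,"grip":45}
    - {"dx":-0.04,"dy":0.2,"dz":0.53,"wx":0,"wy":0,"wz":0,"grip":45}
    - {"dx":0,"dy":0.9,"dz":0,"wx":0,"wy":0,"wz":0,"grip":45}
    - {"dx":0,"dy":0.9,"dz":0,"wx":0,"wy":0,"wz":0,"grip":45}
    - {"dx":0,"dy":0.9,"dz":0,"wx":0,"wy":0,"wz":0,"grip":45}
    - {"dx":0,"dy":0.6,"dz":0,"wx":0,"wy":0,"wz":0,"grip":45}
    - {"dx":0,"dy":0,"dz":0,"wx":0,"wy":0,"wz":0,"grip":45}

```text
time_s: 3.08
position: [0.5145, -0.3102, 0.102]
tcp_rot: [[0.559, -0.004, 0.829], [-0.829, 0.004, 0.559], [-0.005, -1.0, -0.001]]
force: [-0.9, 0.4, 0.3]
opening: 0.518
```

Run:
```python
from h import *
s=bot.read_state();print(s['time_s'],s['position'],s['tcp_rot'],s['joint_positions'],s['opening'])
p,d,c=cap('wrist');save('w3',p);np.savez('pics/w3',p=p,d=d,**c)
```

```text
3.075 [ 0.5145 -0.3102  0.102 ] [[ 0.5594 -0.004   0.8289]
 [-0.8289  0.0039  0.5594]
 [-0.0054 -1.     -0.0011]] [-41.7355  39.2928  91.8963   0.0178  49.1297  14.2363] 0.5182802588475874
```

View pics/w3.png

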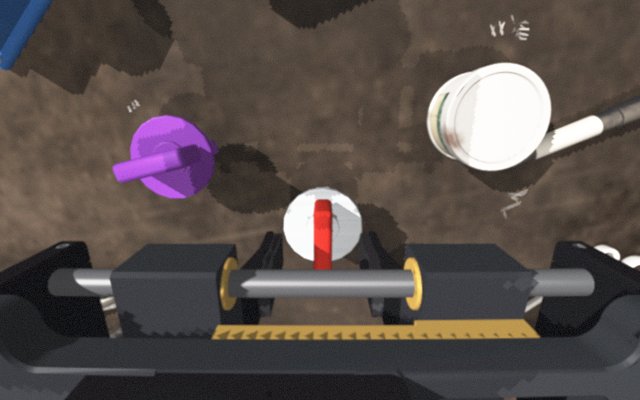

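The wing at column 323 lies between the fingers (275 to 368), and purple and the tin are clear. I'll make a 2 mm correction, lower and grip.

>>> drive_tool:
  commands:
    - {"dx":0.045,"dy":0,"dz":-0.02,"wx":0,"wy":0,"wz":0,"grip":45}
    - {"dx":0,"dy":0.45,"dz":0,"wx":0,"wy":0,"wz":0,"grip":45}
    - {"dx":0,"dy":0.48,"dz":0,"wx":0,"wy":0,"wz":0,"grip":45}
    - {"dx":0,"dy":0,"dz":0,"wx":0,"wy":0,"wz":0,"grip":25}
    - {"dx":0,"dy":0,"dz":0,"wx":0,"wy":0,"wz":0,"grip":0}
    - {"dx":0,"dy":0,"dz":0,"wx":0,"wy":0,"wz":0,"grip":0}
    - {"dx":0,"dy":0,"dz":0,"wx":0,"wy":0,"wz":0,"grip":0}
    - {"dx":0,"dy":0,"dz":0,"wx":0,"wy":0,"wz":0,"grip":0}

```text
time_s: 4.12
position: [0.5153, -0.3144, 0.0677]
tcp_rot: [[0.558, 0.0, 0.83], [-0.83, -0.0, 0.558], [0.0, -1.0, 0.0]]
force: [-0.2, 0.2, 0.9]
opening: 0.133
```

Gripped: the opening is 11.6 mm for a 12 mm wing. I'll lift, carry it above and short of the gearbox, and turn the wing to about -10°.

>>> drive_tool:
  commands:
    - {"dx":0,"dy":-0.5,"dz":0,"wx":0,"wy":0,"wz":0,"grip":0}
    - {"dx":0,"dy":-0.9,"dz":0,"wx":0,"wy":0,"wz":0,"grip":0}
    - {"dx":0,"dy":-0.9,"dz":0,"wx":0,"wy":0,"wz":0,"grip":0}
    - {"dx":0,"dy":-0.9,"dz":0,"wx":0,"wy":0,"wz":0,"grip":0}
    - {"dx":0,"dy":-0.9,"dz":0,"wx":0,"wy":0,"wz":0,"grip":0}
    - {"dx":0,"dy":-0.9,"dz":0,"wx":0,"wy":0,"wz":0,"grip":0}
    - {"dx":-0.4,"dy":-0.2,"dz":0.2,"wx":0,"wy":0,"wz":0,"grip":0}
    - {"dx":-0.4,"dy":0,"dz":0.2,"wx":0,"wy":0,"wz":0,"grip":0}

```text
time_s: 5.12
position: [0.5097, -0.2769, 0.2745]
tcp_rot: [[0.558, -0.001, 0.83], [-0.83, 0.002, 0.558], [-0.002, -1.0, -0.0]]
force: [-0.4, 0.1, -3.9]
opening: 0.134
```

>>> drive_tool:
  commands:
    - {"dx":-0.76,"dy":0,"dz":0.4,"wx":0,"wy":0,"wz":0,"grip":0}
    - {"dx":-0.76,"dy":0,"dz":0.4,"wx":0,"wy":0,"wz":0,"grip":0}
    - {"dx":-0.76,"dy":0,"dz":0.4,"wx":0,"wy":0,"wz":0,"grip":0}
    - {"dx":-0.76,"dy":0,"dz":0.4,"wx":0,"wy":0,"wz":0,"grip":0}
    - {"dx":-0.76,"dy":0,"dz":0.4,"wx":0,"wy":0,"wz":0,"grip":0}
    - {"dx":-0.76,"dy":0,"dz":0.4,"wx":0,"wy":0,"wz":0,"grip":0}
    - {"dx":-0.76,"dy":0,"dz":0.4,"wx":0,"wy":0,"wz":0,"grip":0}
    - {"dx":-0.76,"dy":0,"dz":0.4,"wx":0,"wy":0,"wz":0,"grip":0}

```text
time_s: 6.12
position: [0.4786, -0.0031, 0.2732]
tcp_rot: [[0.558, -0.005, 0.83], [-0.83, 0.002, 0.558], [-0.004, -1.0, -0.003]]
force: [0.0, 0.3, -2.2]
opening: 0.133
```

>>> drive_tool:
  commands:
    - {"dx":0,"dy":0,"dz":0,"wx":0,"wy":0.098,"wz":0,"grip":0}
    - {"dx":0,"dy":0,"dz":0,"wx":0,"wy":0.098,"wz":0,"grip":0}
    - {"dx":0,"dy":0,"dz":0,"wx":0,"wy":0.098,"wz":0,"grip":0}
    - {"dx":0,"dy":0,"dz":0,"wx":0,"wy":0.098,"wz":0,"grip":0}
    - {"dx":0,"dy":0,"dz":0,"wx":0,"wy":0.098,"wz":0,"grip":0}
    - {"dx":0,"dy":0,"dz":0,"wx":0,"wy":0,"wz":0,"grip":0}
    - {"dx":0,"dy":0,"dz":0,"wx":0,"wy":0,"wz":0,"grip":0}

```text
time_s: 7.0
position: [0.4802, -0.0049, 0.2743]
tcp_rot: [[-0.174, -0.003, 0.985], [-0.985, 0.001, -0.174], [-0.0, -1.0, -0.003]]
force: [0.5, -0.5, -2.2]
opening: 0.136
```

Run:
```python
from h import *
s=bot.read_state();print(s['time_s'],s['position'],s['tcp_rot'],s['joint_positions'],s['opening'],s['force'])
p,d,c=cap('wrist');save('w4',p);np.savez('pics/w4',p=p,d=d,**c)
```

```text
7.0 [ 0.4802 -0.0049  0.2743] [[-0.1745 -0.0026  0.9847]
 [-0.9847  0.0008 -0.1745]
 [-0.0003 -1.     -0.0027]] [-13.9568  16.8507 100.0917   0.0075  63.2121  86.0882] 0.13637752328244954 [ 0.5293 -0.4779 -2.1579]
```

View pics/w4.png

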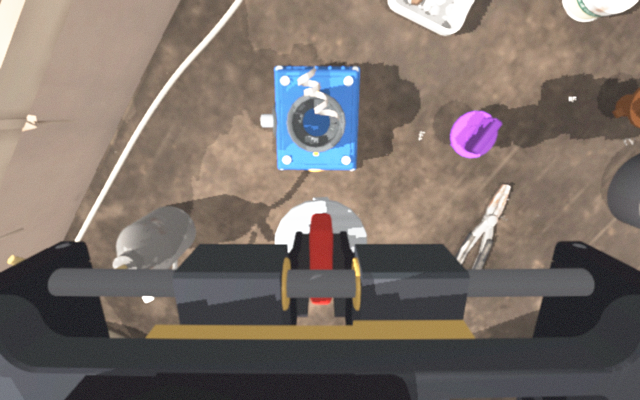

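The gearbox is square in view. The neck ring is at (315,121), the yellow rib at (316,155), the other rib is in the glare at about (313,88), and the held plug is at (320,235). The oil can at (155,245) is clear of the path. I'll fit the neck's rim from the depth and the image.

```bash
cat > neck.py <<'E'
from h import *
import sys
from scipy.optimize import least_squares
def pts(c,d,win):
    a,b,e,f=win;v,u=np.mgrid[b:f,a:e];uv=np.c_[u.ravel(),v.ravel()];o,r=ray(c,uv);return uv,o+r*d[b:f,a:e].reshape(-1,1)
def circ(w,r=None):
    if r: return least_squares(lambda x:np.hypot(*(w-x[:2]).T)-r,w.mean(0),loss='soft_l1',f_scale=.001).x
    return least_squares(lambda x:np.hypot(*(w-x[:2]).T)-x[2],[*w.mean(0),.03],loss='soft_l1',f_scale=.001).x
def run(z,win):
    p,d=z['p'],z['d']
    uv,w=pts(z,d,win);k=(w[:,2]>.085)&(w[:,2]<.1);m=np.zeros(p.shape[:2],np.uint8);m[uv[k][:,1],uv[k][:,0]]=255
    print('rim z',np.median(w[k][:,2]),k.sum())
    cs,_=cv2.findContours(m,cv2.RETR_EXTERNAL,cv2.CHAIN_APPROX_NONE);q=cv2.convexHull(max(cs,key=cv2.contourArea)).reshape(-1,2)
    print('outer',circ(onplane(z,q,.092)[:,:2]), 'depth mean',w[k][:,:2].mean(0))
    hole=cv2.floodFill(m.copy(),None,(int(q[:,0].mean()),int(q[:,1].mean())),128)[1]==128
    y,x=np.nonzero(hole);cs,_=cv2.findContours(hole.astype(np.uint8),cv2.RETR_EXTERNAL,cv2.CHAIN_APPROX_NONE)
    print('hole',len(x),circ(onplane(z,cs[0].reshape(-1,2),.092)[:,:2]))
    h=cv2.cvtColor(p,cv2.COLOR_RGB2HSV);b=cv2.inRange(h,(100,150,50),(125,255,255))
    a0,b0,e,f=win;t=np.zeros_like(b);t[b0:f,a0:e]=b[b0:f,a0:e];y,x=np.nonzero(t)
    uv2,w2=np.c_[x,y],None;o,r=ray(z,uv2);w2=o+r*d[y,x][:,None];kk=abs(w2[:,2]-.052)<.005
    print('box',cv2.minAreaRect((w2[kk][:,:2]*1000).astype(np.float32)))
    yy=cv2.inRange(h,(12,110,110),(35,255,255));t[:]=0;t[b0:f,a0:e]=yy[b0:f,a0:e];y,x=np.nonzero(t);o,r=ray(z,np.c_[x,y]);w3=o+r*d[y,x][:,None];w3=w3[w3[:,2]>.045]
    print('yellow',len(w3),w3.mean(0) if len(w3) else '')
if __name__=='__main__': run(np.load(sys.argv[1]),eval(sys.argv[2]))
E
python3 neck.py pics/w4.npz "(265,55,370,180)"
python3 - <<'E'
from h import *
z=np.load('pics/w4.npz');wing(z['p'],z,(300,205,340,245),.276)
E
```

```text
rim z 0.09104661839555292 1218
outer [ 0.5464 -0.0116  0.0307] depth mean [ 0.5479 -0.0122]
hole 1631 [ 0.5466 -0.0114  0.0232]
box ((547.9948120117188, -13.099720001220703), (91.92266845703125, 111.2322006225586), 78.91802978515625)
yellow 2 [ 0.5153 -0.0059  0.0892]
wing n 620 mean [ 0.5027 -0.0094] rect ((503.0967102050781, -9.39181900024414), (10.453573226928711, 15.818680763244629), 79.93730163574219) yaw 168.81922070079145
```

Run:
```python
from h import *
from neck import circ,pts
z=np.load('pics/w4.npz');p,d=z['p'],z['d'];t=np.array([.4802,-.0049]);X=np.array([-.1745,-.9847]);Z=np.array([.9847,-.1745])
w=wing(p,z,(300,205,340,245),.2756)-t
print('wing far',np.percentile(w@Z,[97,99.5]),'lateral',np.percentile(w@X,[1,99]))
uv,q=pts(z,d,(265,190,375,243));k=(q[:,2]>.235)&(q[:,2]<.256);print('flange z',np.median(q[k][:,2]),k.sum())
m=np.zeros(p.shape[:2],np.uint8);m[uv[k][:,1],uv[k][:,0]]=255
cs,_=cv2.findContours(m,cv2.RETR_EXTERNAL,cv2.CHAIN_APPROX_NONE);g=max(cs,key=cv2.contourArea).reshape(-1,2);g=g[(g[:,1]<225)]
e=onplane(z,g,np.median(q[k][:,2]))[:,:2]-t;rr=np.hypot(*e.T);e=e[(rr>.024)&(e@Z>0.005)]
c=circ(e,.0285);print('flange centre along X,Z',c@X,c@Z,'free',circ(e)[2],len(e))
```

```text
wing n 620 mean [ 0.5025 -0.0094] rect ((502.93536376953125, -9.362652778625488), (10.483992576599121, 15.864684104919434), 79.93717193603516) yaw 168.81922070079145
wing far [0.0306 0.0311] lateral [-0.0048  0.0056]
flange z 0.24481555896138943 2373
flange centre along X,Z 0.0003694875077760486 0.0007267398959546948 free 0.027487761994495236 90
```

The held plug sits about 0.7 mm along tool z and 0.4 mm along x from the TCP. The neck centre is (0.5465, -0.0116) with its rim at 0.091, and the diameters match what was given. I'll move over it and down to just above the rim.

>>> drive_tool:
  commands:
    - {"dx":-0.068,"dy":0,"dz":0.82,"wx":0,"wy":0,"wz":0,"grip":0}
    - {"dx":-0.068,"dy":0,"dz":0.82,"wx":0,"wy":0,"wz":0,"grip":0}
    - {"dx":0,"dy":0.7,"dz":0,"wx":0,"wy":0,"wz":0,"grip":0}
    - {"dx":0,"dy":0.7,"dz":0,"wx":0,"wy":0,"wz":0,"grip":0}
    - {"dx":0,"dy":0.7,"dz":0,"wx":0,"wy":0,"wz":0,"grip":0}
    - {"dx":0,"dy":0.6,"dz":0,"wx":0,"wy":0,"wz":0,"grip":0}
    - {"dx":0,"dy":0,"dz":0,"wx":0,"wy":0,"wz":0,"grip":0}
    - {"dx":0,"dy":0,"dz":0,"wx":0,"wy":0,"wz":0,"grip":0}

```text
time_s: 8.05
position: [0.5475, -0.012, 0.168]
tcp_rot: [[-0.177, 0.001, 0.984], [-0.984, -0.0, -0.177], [0.0, -1.0, 0.001]]
force: [0.7, -0.6, -2.1]
opening: 0.134
```

Run:
```python
from h import *
s=bot.read_state();print(s['time_s'],s['position'],s['tcp_rot'],s['force'],s['moment'])
p,d,c=cap('wrist');q,d2,c2=cap('scene')
save('w5',np.vstack([p[:300,140:540],cv2.resize(q[140:260,240:400],(400,300),interpolation=cv2.INTER_CUBIC)]));np.savez('pics/w5',p=p,d=d,**c)
```

```text
8.05 [ 0.5475 -0.012   0.168 ] [[-0.1767  0.0013  0.9843]
 [-0.9843 -0.0003 -0.1767]
 [ 0.     -1.      0.0013]] [ 0.7403 -0.6213 -2.0687] [ 0.0505  0.0315 -0.0025]
```

View pics/w5.png

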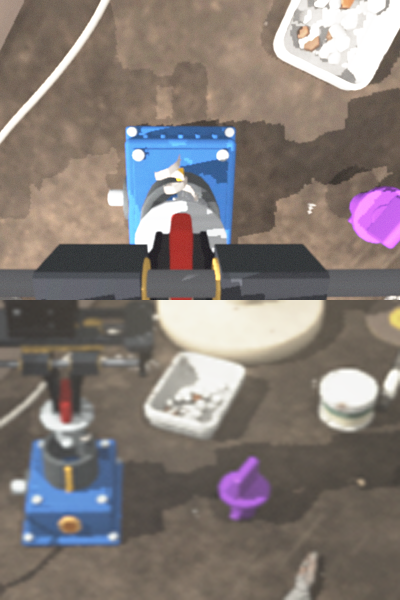

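In the wrist view the plug stands over the neck, with the flange at (180,220) over the ring. In the scene crop it is above the mouth at (68,425), upright. The TCP reads about 1.7 mm too far along tool z, so I'll correct that and descend gently.

>>> drive_tool:
  commands:
    - {"dx":-0.015,"dy":0,"dz":-0.04,"wx":0,"wy":0,"wz":0,"grip":0}
    - {"dx":0,"dy":0.1,"dz":0,"wx":0,"wy":0,"wz":0,"grip":0}
    - {"dx":0,"dy":0.1,"dz":0,"wx":0,"wy":0,"wz":0,"grip":0}
    - {"dx":0,"dy":0.1,"dz":0,"wx":0,"wy":0,"wz":0,"grip":0}
    - {"dx":0,"dy":0,"dz":0,"wx":0,"wy":0,"wz":0,"grip":0}

```text
time_s: 8.78
position: [0.545, -0.011, 0.1548]
tcp_rot: [[-0.177, -0.001, 0.984], [-0.984, 0.0, -0.177], [-0.0, -1.0, -0.001]]
force: [0.4, -0.3, -2.4]
opening: 0.137
```

>>> drive_tool:
  commands:
    - {"dx":0,"dy":0.08,"dz":0,"wx":0,"wy":0,"wz":0,"grip":0}
    - {"dx":0,"dy":0.08,"dz":0,"wx":0,"wy":0,"wz":0,"grip":0}
    - {"dx":0,"dy":0.06,"dz":0,"wx":0,"wy":0,"wz":0,"grip":0}
    - {"dx":0,"dy":0,"dz":0,"wx":0,"wy":0,"wz":0,"grip":0}
    - {"dx":0,"dy":0,"dz":0,"wx":0,"wy":0,"wz":0,"grip":0}

```text
time_s: 9.4
position: [0.5454, -0.0111, 0.1466]
tcp_rot: [[-0.177, 0.0, 0.984], [-0.984, -0.0, -0.177], [0.0, -1.0, 0.0]]
force: [-0.1, -0.0, -2.2]
opening: 0.133
```

>>> drive_tool:
  commands:
    - {"dx":0,"dy":0.04,"dz":0,"wx":0,"wy":0,"wz":0,"grip":0}
    - {"dx":0,"dy":0.03,"dz":0,"wx":0,"wy":0,"wz":0,"grip":0}
    - {"dx":0,"dy":0,"dz":0,"wx":0,"wy":0,"wz":0,"grip":0}

```text
time_s: 9.78
position: [0.5453, -0.011, 0.1436]
tcp_rot: [[-0.177, -0.0, 0.984], [-0.984, 0.0, -0.177], [-0.0, -1.0, -0.0]]
force: [-0.2, -0.5, -2.9]
opening: 0.134
```

>>> drive_tool:
  commands:
    - {"dx":0,"dy":0.02,"dz":0,"wx":0,"wy":0,"wz":0,"grip":0}
    - {"dx":0,"dy":0.02,"dz":0,"wx":0,"wy":0,"wz":0,"grip":0}
    - {"dx":0,"dy":0,"dz":0,"wx":0,"wy":0,"wz":0,"grip":0}

```text
time_s: 10.15
position: [0.5455, -0.0111, 0.1425]
tcp_rot: [[-0.177, 0.0, 0.984], [-0.984, -0.0, -0.177], [0.0, -1.0, 0.0]]
force: [-1.4, 0.5, 0.8]
opening: 0.138
```

Contact: about 3 N net, and the flange is about 17 mm over the rim, as it should be on the first thread. I'll preload slightly and turn backward.

>>> drive_tool:
  commands:
    - {"dx":0,"dy":0.012,"dz":0,"wx":0,"wy":0,"wz":0,"grip":0}
    - {"dx":0,"dy":0,"dz":0,"wx":0,"wy":-0.04,"wz":0,"grip":0}
    - {"dx":0,"dy":0,"dz":0,"wx":0,"wy":-0.04,"wz":0,"grip":0}
    - {"dx":0,"dy":0,"dz":0,"wx":0,"wy":-0.04,"wz":0,"grip":0}
    - {"dx":0,"dy":0,"dz":0,"wx":0,"wy":0,"wz":0,"grip":0}

```text
time_s: 10.78
position: [0.5461, -0.0111, 0.1424]
tcp_rot: [[0.01, 0.002, 1.0], [-1.0, -0.0, 0.01], [0.0, -1.0, 0.002]]
force: [0.3, 0.2, 3.8]
opening: 0.135
```

Run:
```python
from h import *
s=bot.read_state();R=s['tcp_rot'];print(s['position'],np.degrees(np.arctan2(R[1,0],R[0,0])),s['force'],s['moment'],s['joint_positions'])
```

```text
[ 0.5461 -0.0111  0.1424] -89.44880726906398 [0.2826 0.1673 3.7677] [0.1574 0.0928 0.0068] [-12.8985  32.4642  98.8911   0.016   48.5286  76.5397]
```

>>> drive_tool:
  commands:
    - {"dx":0,"dy":0,"dz":0,"wx":0,"wy":-0.035,"wz":0,"grip":0}
    - {"dx":0,"dy":0,"dz":0,"wx":0,"wy":-0.035,"wz":0,"grip":0}
    - {"dx":0,"dy":0,"dz":0,"wx":0,"wy":0,"wz":0,"grip":0}

```text
time_s: 11.15
position: [0.5461, -0.0114, 0.1422]
tcp_rot: [[0.119, 0.002, 0.993], [-0.993, -0.001, 0.119], [0.001, -1.0, 0.002]]
force: [-0.7, -1.0, 5.0]
opening: 0.133
```

>>> drive_tool:
  commands:
    - {"dx":0,"dy":0,"dz":0,"wx":0,"wy":-0.035,"wz":0,"grip":0}
    - {"dx":0,"dy":0,"dz":0,"wx":0,"wy":0,"wz":0,"grip":0}

```text
time_s: 11.4
position: [0.546, -0.0118, 0.142]
tcp_rot: [[0.173, 0.002, 0.985], [-0.985, -0.001, 0.173], [0.002, -1.0, 0.001]]
force: [-0.7, -3.2, 4.8]
opening: 0.135
```

>>> drive_tool:
  commands:
    - {"dx":0,"dy":0,"dz":0,"wx":0,"wy":-0.035,"wz":0,"grip":0}
    - {"dx":0,"dy":0,"dz":0,"wx":0,"wy":0,"wz":0,"grip":0}

```text
time_s: 11.65
position: [0.5459, -0.0115, 0.1417]
tcp_rot: [[0.226, 0.001, 0.974], [-0.974, -0.001, 0.226], [0.001, -1.0, 0.001]]
force: [0.4, -2.7, 0.6]
opening: 0.135
```

>>> drive_tool:
  commands:
    - {"dx":0,"dy":0,"dz":0,"wx":0,"wy":-0.035,"wz":0,"grip":0}
    - {"dx":0,"dy":0,"dz":0,"wx":0,"wy":0,"wz":0,"grip":0}

```text
time_s: 11.9
position: [0.5446, -0.0106, 0.1407]
tcp_rot: [[0.279, -0.002, 0.96], [-0.96, 0.001, 0.279], [-0.002, -1.0, -0.002]]
force: [0.6, -0.3, -3.3]
opening: 0.137
```

Run:
```python
from h import *
s=bot.read_state();R=s['tcp_rot'];print(s['position'],np.degrees(np.arctan2(R[1,0],R[0,0])),s['force'],s['moment'],s['joint_positions'])
```

```text
[ 0.5446 -0.0106  0.1407] -73.7884895695036 [ 0.6128 -0.3191 -3.3028] [-0.0823 -0.0946  0.0286] [-12.8922  32.5928  99.0119   0.0394  48.5264  60.87  ]
```

The support force vanished at about 26° of backward turn, so the lugs are over the notches. I'll follow down gently.

>>> drive_tool:
  commands:
    - {"dx":0,"dy":0.04,"dz":0,"wx":0,"wy":0,"wz":0,"grip":0}
    - {"dx":0,"dy":0.04,"dz":0,"wx":0,"wy":0,"wz":0,"grip":0}
    - {"dx":0,"dy":0,"dz":0,"wx":0,"wy":0,"wz":0,"grip":0}

```text
time_s: 12.28
position: [0.545, -0.011, 0.1381]
tcp_rot: [[0.281, -0.001, 0.96], [-0.96, 0.0, 0.281], [-0.001, -1.0, -0.001]]
force: [0.3, -1.4, -3.1]
opening: 0.134
```

>>> drive_tool:
  commands:
    - {"dx":0,"dy":0.05,"dz":0,"wx":0,"wy":0,"wz":0,"grip":0}
    - {"dx":0,"dy":0.04,"dz":0,"wx":0,"wy":0,"wz":0,"grip":0}
    - {"dx":0,"dy":0,"dz":0,"wx":0,"wy":0,"wz":0,"grip":0}

```text
time_s: 12.65
position: [0.5453, -0.011, 0.1347]
tcp_rot: [[0.281, -0.0, 0.96], [-0.96, 0.0, 0.281], [-0.0, -1.0, -0.0]]
force: [-0.3, -0.1, -2.6]
opening: 0.137
```

>>> drive_tool:
  commands:
    - {"dx":0,"dy":0.04,"dz":0,"wx":0,"wy":0,"wz":0,"grip":0}
    - {"dx":0,"dy":0.03,"dz":0,"wx":0,"wy":0,"wz":0,"grip":0}
    - {"dx":0,"dy":0,"dz":0,"wx":0,"wy":0,"wz":0,"grip":0}

```text
time_s: 13.02
position: [0.5452, -0.011, 0.1319]
tcp_rot: [[0.281, -0.0, 0.96], [-0.96, 0.0, 0.281], [-0.0, -1.0, -0.0]]
force: [-0.0, -0.7, -2.5]
opening: 0.133
```

>>> drive_tool:
  commands:
    - {"dx":0,"dy":0.025,"dz":0,"wx":0,"wy":0,"wz":0,"grip":0}
    - {"dx":0,"dy":0.02,"dz":0,"wx":0,"wy":0,"wz":0,"grip":0}
    - {"dx":0,"dy":0,"dz":0,"wx":0,"wy":0,"wz":0,"grip":0}

```text
time_s: 13.4
position: [0.5455, -0.0111, 0.1308]
tcp_rot: [[0.281, 0.0, 0.96], [-0.96, -0.0, 0.281], [0.0, -1.0, 0.0]]
force: [-1.9, 0.6, 2.7]
opening: 0.134
```

Dropped: the flange is about 5.1 mm over the rim with a light 5 N on the thread floor. Now I'll drive forward, clockwise, sinking 0.081 mm per degree.

>>> drive_tool:
  commands:
    - {"dx":0,"dy":0,"dz":0,"wx":0,"wy":0.04,"wz":0,"grip":0}
    - {"dx":0,"dy":0.007,"dz":0,"wx":0,"wy":0.04,"wz":0,"grip":0}
    - {"dx":0,"dy":0,"dz":0,"wx":0,"wy":0,"wz":0,"grip":0}

```text
time_s: 13.78
position: [0.546, -0.0114, 0.1304]
tcp_rot: [[0.16, 0.002, 0.987], [-0.987, -0.001, 0.16], [0.001, -1.0, 0.002]]
force: [0.1, -0.3, 2.5]
opening: 0.137
```

>>> drive_tool:
  commands:
    - {"dx":0,"dy":0.009,"dz":0,"wx":0,"wy":0.05,"wz":0,"grip":0}
    - {"dx":0,"dy":0.009,"dz":0,"wx":0,"wy":0.05,"wz":0,"grip":0}
    - {"dx":0,"dy":0,"dz":0,"wx":0,"wy":0,"wz":0,"grip":0}

```text
time_s: 14.15
position: [0.546, -0.0112, 0.1296]
tcp_rot: [[0.004, 0.002, 1.0], [-1.0, -0.0, 0.004], [0.0, -1.0, 0.002]]
force: [0.8, 0.1, 1.7]
opening: 0.135
```

Run:
```python
from h import *
s=bot.read_state();R=s['tcp_rot'];print(s['position'],np.degrees(np.arctan2(R[1,0],R[0,0])),s['force'],s['moment'],s['joint_positions'])
```

```text
[ 0.546  -0.0112  0.1296] -89.7645949492459 [0.8288 0.1382 1.7355] [-0.0653 -0.0869 -0.0474] [-12.9092  33.6449  99.382    0.0042  46.8832  76.8525]
```

>>> drive_tool:
  commands:
    - {"dx":0,"dy":0.009,"dz":0,"wx":0,"wy":0.05,"wz":0,"grip":0}
    - {"dx":0,"dy":0.009,"dz":0,"wx":0,"wy":0.05,"wz":0,"grip":0}
    - {"dx":0,"dy":0.01,"dz":0,"wx":0,"wy":0.05,"wz":0,"grip":0}
    - {"dx":0,"dy":0,"dz":0,"wx":0,"wy":0,"wz":0,"grip":0}

```text
time_s: 14.65
position: [0.5457, -0.0111, 0.1284]
tcp_rot: [[-0.229, 0.001, 0.973], [-0.973, -0.0, -0.229], [-0.0, -1.0, 0.001]]
force: [-0.0, -0.1, 2.2]
opening: 0.134
```

>>> drive_tool:
  commands:
    - {"dx":0,"dy":0.009,"dz":0,"wx":0,"wy":0.05,"wz":0,"grip":0}
    - {"dx":0,"dy":0.009,"dz":0,"wx":0,"wy":0.05,"wz":0,"grip":0}
    - {"dx":0,"dy":0.009,"dz":0,"wx":0,"wy":0.05,"wz":0,"grip":0}
    - {"dx":0,"dy":0,"dz":0,"wx":0,"wy":0,"wz":0,"grip":0}

```text
time_s: 15.15
position: [0.5455, -0.0109, 0.1273]
tcp_rot: [[-0.449, 0.001, 0.893], [-0.893, 0.0, -0.449], [-0.0, -1.0, 0.0]]
force: [-0.2, 0.1, 2.8]
opening: 0.134
```

Run:
```python
from h import *
s=bot.read_state();R=s['tcp_rot'];print(s['position'],np.degrees(np.arctan2(R[1,0],R[0,0])),s['force'],s['moment'],s['joint_positions'])
```

```text
[ 0.5455 -0.0109  0.1273] -116.70367771540326 [-0.1951  0.1365  2.753 ] [ 0.1943 -0.058  -0.0482] [-12.8917  33.8423  99.495    0.0291  46.6354 103.792 ]
```

>>> drive_tool:
  commands:
    - {"dx":0,"dy":0.009,"dz":0,"wx":0,"wy":0.05,"wz":0,"grip":0}
    - {"dx":0,"dy":0.009,"dz":0,"wx":0,"wy":0.05,"wz":0,"grip":0}
    - {"dx":0,"dy":0,"dz":0,"wx":0,"wy":0,"wz":0,"grip":0}

```text
time_s: 15.52
position: [0.5455, -0.011, 0.1266]
tcp_rot: [[-0.583, 0.0, 0.812], [-0.812, 0.0, -0.583], [-0.0, -1.0, 0.0]]
force: [-0.3, 0.3, 4.4]
opening: 0.135
```

>>> drive_tool:
  commands:
    - {"dx":0,"dy":0.009,"dz":0,"wx":0,"wy":0.05,"wz":0,"grip":0}
    - {"dx":0,"dy":0,"dz":0,"wx":0,"wy":0,"wz":0,"grip":0}

```text
time_s: 15.78
position: [0.5455, -0.011, 0.1262]
tcp_rot: [[-0.645, 0.0, 0.764], [-0.764, 0.0, -0.645], [-0.0, -1.0, 0.0]]
force: [0.3, 0.2, 4.2]
opening: 0.134
```

Run:
```python
from h import *
s=bot.read_state();R=s['tcp_rot'];print(s['position'],np.degrees(np.arctan2(R[1,0],R[0,0])),s['force'],s['moment'],s['joint_positions'])
```

```text
[ 0.5455 -0.011   0.1262] -130.18877700353633 [0.2741 0.1993 4.2377] [ 0.1617 -0.0394 -0.0725] [-12.9013  33.9504  99.5281   0.0098  46.496  117.2808]
```

>>> drive_tool:
  commands:
    - {"dx":0,"dy":0.008,"dz":0,"wx":0,"wy":0.045,"wz":0,"grip":0}
    - {"dx":0,"dy":0,"dz":0,"wx":0,"wy":0,"wz":0,"grip":0}

```text
time_s: 16.02
position: [0.5455, -0.0111, 0.1258]
tcp_rot: [[-0.698, 0.0, 0.716], [-0.716, -0.0, -0.698], [-0.0, -1.0, 0.0]]
force: [0.7, 0.6, 4.5]
opening: 0.135
```

>>> drive_tool:
  commands:
    - {"dx":0,"dy":0.008,"dz":0,"wx":0,"wy":0.045,"wz":0,"grip":0}
    - {"dx":0,"dy":0,"dz":0,"wx":0,"wy":0,"wz":0,"grip":0}

```text
time_s: 16.27
position: [0.5456, -0.0112, 0.1257]
tcp_rot: [[-0.747, 0.0, 0.665], [-0.665, -0.0, -0.747], [-0.0, -1.0, 0.0]]
force: [-0.8, -1.3, 4.5]
opening: 0.138
```

Run:
```python
from h import *
s=bot.read_state();R=s['tcp_rot'];print(s['position'],np.degrees(np.arctan2(R[1,0],R[0,0])),s['force'],s['moment'],s['joint_positions'])
```

```text
[ 0.5456 -0.0112  0.1257] -138.30788137617554 [-0.8468 -1.3041  4.4921] [ 0.1278  0.038  -0.0967] [-12.9089  34.0001  99.5429  -0.0111  46.4293 125.4066]
```

>>> drive_tool:
  commands:
    - {"dx":0,"dy":0.008,"dz":0,"wx":0,"wy":0.045,"wz":0,"grip":0}
    - {"dx":0,"dy":0,"dz":0,"wx":0,"wy":0,"wz":0,"grip":0}
    - {"dx":0,"dy":0,"dz":0,"wx":0,"wy":0,"wz":0,"grip":0}

```text
time_s: 16.65
position: [0.5456, -0.0113, 0.1257]
tcp_rot: [[-0.792, 0.001, 0.611], [-0.611, -0.0, -0.792], [-0.0, -1.0, 0.001]]
force: [-0.9, -0.6, 7.3]
opening: 0.136
```

Run:
```python
from h import *
s=bot.read_state();R=s['tcp_rot'];print(s['position'],np.degrees(np.arctan2(R[1,0],R[0,0])),s['force'],s['moment'],s['joint_positions'])
```

```text
[ 0.5456 -0.0113  0.1257] -142.33795710632555 [-0.9273 -0.6396  7.2803] [ 0.0767  0.1488 -0.064 ] [-12.9155  34.      99.5457  -0.0175  46.4127 129.4346]
```

The height holds at 0.1257 while the push-back rises to about 9 N net. That means the flange is home after about 68° forward. I'll snug it 3°, ease off the load, release and rise.

>>> drive_tool:
  commands:
    - {"dx":0,"dy":0,"dz":0,"wx":0,"wy":0.035,"wz":0,"grip":0}
    - {"dx":0,"dy":0,"dz":0,"wx":0,"wy":0,"wz":0,"grip":0}

```text
time_s: 16.9
position: [0.5456, -0.0114, 0.1257]
tcp_rot: [[-0.824, 0.001, 0.567], [-0.567, -0.001, -0.824], [-0.0, -1.0, 0.001]]
force: [-0.6, -0.3, 6.8]
opening: 0.136
```

>>> drive_tool:
  commands:
    - {"dx":0,"dy":-0.02,"dz":0,"wx":0,"wy":0,"wz":0,"grip":0}
    - {"dx":0,"dy":0,"dz":0,"wx":0,"wy":0,"wz":0,"grip":30}
    - {"dx":0,"dy":0,"dz":0,"wx":0,"wy":0,"wz":0,"grip":40}
    - {"dx":0,"dy":0,"dz":0,"wx":0,"wy":0,"wz":0,"grip":40}
    - {"dx":0,"dy":0,"dz":0,"wx":0,"wy":0,"wz":0,"grip":40}

```text
time_s: 17.52
position: [0.5452, -0.011, 0.1257]
tcp_rot: [[-0.826, -0.0, 0.564], [-0.564, 0.0, -0.826], [0.0, -1.0, -0.0]]
force: [0.1, -0.5, 0.2]
opening: 0.435
```

>>> drive_tool:
  commands:
    - {"dx":0,"dy":-0.3,"dz":0,"wx":0,"wy":0,"wz":0,"grip":40}
    - {"dx":0,"dy":-0.6,"dz":0,"wx":0,"wy":0,"wz":0,"grip":40}
    - {"dx":0,"dy":-0.8,"dz":0,"wx":0,"wy":0,"wz":0,"grip":40}
    - {"dx":0,"dy":-0.8,"dz":0,"wx":0,"wy":0,"wz":0,"grip":40}
    - {"dx":0,"dy":0,"dz":-1,"wx":0,"wy":0,"wz":0,"grip":40}
    - {"dx":0,"dy":0,"dz":-0.5,"wx":0,"wy":0,"wz":0,"grip":40}
    - {"dx":0,"dy":0,"dz":0,"wx":0,"wy":0,"wz":0,"grip":40}
    - {"dx":0,"dy":0,"dz":0,"wx":0,"wy":0,"wz":0,"grip":40}

```text
time_s: 18.52
position: [0.5123, 0.038, 0.2258]
tcp_rot: [[-0.826, 0.001, 0.564], [-0.564, -0.001, -0.826], [-0.0, -1.0, 0.001]]
force: [0.4, -0.5, 0.1]
opening: 0.462
```

Run:
```python
from h import *
from neck import pts
s=bot.read_state();print(s['time_s'],s['position'],s['force'],s['opening'])
p,d,c=cap('wrist');q,d2,c2=cap('scene')
save('w6',np.vstack([p[:300,140:540],cv2.resize(q[140:260,240:400],(400,300),interpolation=cv2.INTER_CUBIC)]))
uv,w=pts(c,d,(0,0,640,245));r=np.hypot(w[:,0]-.5465,w[:,1]+.0116)
h=cv2.cvtColor(p,cv2.COLOR_RGB2HSV)[uv[:,1],uv[:,0]]
red=(h[:,1]>150)&((h[:,0]<6)|(h[:,0]>173))&(r<.03)
f=(r>.012)&(r<.026)&~red&(w[:,2]>.085);print('flange top z',np.percentile(w[f][:,2],[10,50,90]),f.sum(),'wing z',np.percentile(w[red][:,2],[50,95]))
A=np.c_[w[f][:,:2]-[.5465,-.0116],np.ones(f.sum())];A=A[(abs(w[f][:,2]-.097)<.004)];print('slope',np.linalg.lstsq(A,w[f][abs(w[f][:,2]-.097)<.004][:,2],rcond=None)[0])
```

```text
18.525 [0.5123 0.038  0.2258] [ 0.4163 -0.4609  0.0561] 0.4620604669197223
flange top z [0.0955 0.0967 0.3652] 2542 wing z [0.126  0.1272]
slope [-0.0004 -0.0012  0.0962]
```

View pics/w6.png

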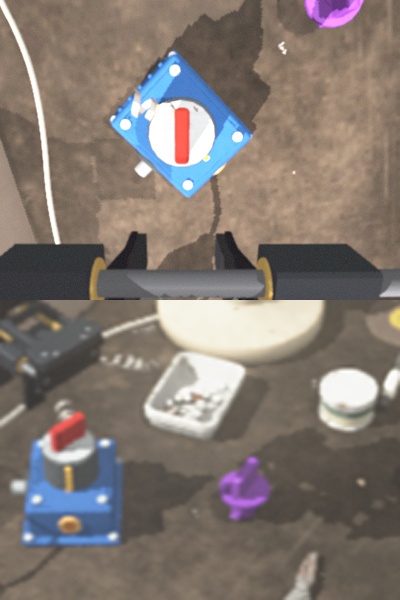

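The plug sits flush and level on the neck, with the wing at (182,135) and the flange covering the rim. The flange top is at 0.0965, against about 0.096 expected from the rim as the camera measured it (0.091 + 5 mm). The gripper is clear, so I'm handing in.

```bash
python3 -c "
from rig import workorder;print(workorder.hand_in())"
```

```text
the job is handed in; nothing more can be done
None
```

The red-winged plug is screwed home in the blue gearbox's neck and released. I handed the job in at about 18.6 s of the 59 s allowed.

- **Thread start:** I set the plug upright with the wing along the gearbox's x axis. It touched the first thread at 17 mm over the rim. I turned it backward about 26° under a light push of roughly 6–7 N until it dropped to about 5 mm.
- **Driving home:** It then went about 72° forward. The height stopped changing at about 65° (TCP at 0.1257 m), and the push-back rose to about 9 N, which is the flange on the rim. No force reading came near the 40 N limit.
- **Last checks:** After release, the flange top measured 0.0965 m, against about 0.096 m expected from the rim height the same camera gave. It is level, and the gripper is clear with no force on it. I never touched the oil can, tape roll or small tin.
- **Mishaps and disagreements:** The first two move calls were refused because some keys were missing, so nothing moved. The wrist camera's heights read about 1 mm low (rim at 0.091 m instead of 0.092 m). No other check failed.

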